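# Put the brass finger planes back in their tray

## Robot

A 6-joint arm with a two-finger parallel gripper is mounted at the origin on the work surface. World frame = base frame: x ahead of the robot, y to its left, z up, the work surface at z = 0. Lengths are in m, angles in rad, forces in N, time in s.
With the tool pointing down it reaches from about 0.2 to 0.875 m from the base axis. Payload 3.4 kg.
Tool frame: the origin (TCP) lies midway between the tips of the shut fingers; the grasp point (between the pads) lies 19 mm behind it (ctrl.pinch_z is the distance from the TCP to the grasp point, in m); z points along the fingers, y is the line along which they close (so a half turn about z gives the same grasp; the last joint's range is limited). The gripper opens to 94 mm and grips with 3 to 60 N. Pads are 16 mm wide; open, the fingers measure 119 mm over their backs; the gripper's body (75 mm by 177 mm) begins 78 mm behind the grasp point.
Start: joints at [1.09, 0.276, 1.505, -0, 1.361, -0.121], TCP at [0.202, 0.538, 0.205] pointing down, gripper open.
Joint ranges: [-2.89, 2.89], [-0.75, 2.08], [0.22, 2.7], [-1.18, 4.32], [0.11, 2.71], [-2.7, 2.7]. Speed limits (rad/s): [2.57, 2.57, 3.14, 3.14, 3.14, 3.14].

## Interface

Orientations are given as a unit quaternion [x, y, z, w].
In Python, from cell import ctrl gives the robot as it stands.
- The arm moves only by the tool drive_tool, never from a script. Its argument "plan" is a list that holds one entry, the list of rows, each a list of 7 numbers: the finger opening in m, from 0 to 0.094, then the shift along the tool's x, y, z in m, then the turn, a rotation vector about the tool's x, y, z in rad. A call has 1 to 8 rows; each row shifts and turns the commanded pose from where the row before left it, along the tool's axes as they then stand; what a row does not reach is not made up. A row lasts 1/10 s, in which the tool goes at most 50 mm and 8.59 degrees, less where a joint would pass 70% of its speed; a pose out of reach is approached as far as the arm can. A call with a gripper value outside its range is refused whole. The fingers move at their own pace and stop on an object; "squeeze" is the grip in N (left out, the last holds). Time passes only in rows, so rows that do not move let the fingers close. It gives the time, the measured TCP pose, the force, the opening and the grip force at its end, in the units of the state.
- ctrl.get_obs(): the state, without advancing time (a new reading comes with each control period).
- ctrl.grab_frame(name): name is "scene" or "side" or "wrist"; returns (picture, depth): 400x640x3 uint8, red, green, blue; 400x640 float32, m along the optical axis (not along the pixel's ray), 0 where there is no reading.
- ctrl.camera_info(name): a dict with "fx", "fy", "cx", "cy" (pixels), "R" (3x3) and "t" (3): a world point X has camera coordinates R X + t. Camera axes: x right, y down, z forward; pixel columns grow to the right and rows downward; lengths in m; the calibration is good to about 2 mm. A picture is of the moment at which its call begins: read the wrist's pose just before it. camera_info takes no time and is no camera call; for the wrist camera it gives the pose at the moment of the call.
- ctrl.close_job(): hands the job in; it is judged then, once.
The state is a dict: "time": time; "qpos": joint angles; "joint_velocities": joint speeds; "joint_torque": joint torques, N m; "tool_pos": TCP position; "tool_rot": TCP orientation; "contact_force": force on the tool from outside, world axes, zero at the start; "torque": the same for the moment, N m; "gripper_width": finger opening in m; "grip_force": force on a finger pad.
Only numpy, scipy, OpenCV 4.12 (cv2) and the standard library are available. Lean on these libraries where they do the work, as an engineer would, in place of code of your own. Each camera call takes 0.05 s, during which the arm holds its last target. There are 200 camera calls.

## Task

Put the four brass finger planes back in the tool tray, each standing on its sole on the middle of the bay lining that has the colour of its wedge. Set each one down gently rather than dropping it, and leave the two dark iron planes where they lie: they belong to another bench.

Things in the scene. Friction and masses are not known exactly. Their poses are not given: they have to be found in the camera images.
- plane_red: Finger plane (tiny luthier's plane) with a brass body and a red wedge sloping in the slot on top. 60 long (x) x 30 wide (y) x 32 high (z) mm, flat sides to grip across y, 0.15 to 0.27 kg. Origin: centre of its flat sole (underside); z up, x towards the nose. Starts sole down, any yaw, mid-bench among small things at most 45 mm tall, centres at least 75 mm apart.
- plane_blue: Finger plane (tiny luthier's plane) with a brass body and a blue wedge sloping in the slot on top. 60 long (x) x 30 wide (y) x 32 high (z) mm, flat sides to grip across y, 0.15 to 0.27 kg. Origin: centre of its flat sole (underside); z up, x towards the nose. Starts sole down, any yaw, mid-bench among small things at most 45 mm tall, centres at least 75 mm apart.
- plane_green: Finger plane (tiny luthier's plane) with a brass body and a green wedge sloping in the slot on top. 60 long (x) x 30 wide (y) x 32 high (z) mm, flat sides to grip across y, 0.15 to 0.27 kg. Origin: centre of its flat sole (underside); z up, x towards the nose. Starts sole down, any yaw, mid-bench among small things at most 45 mm tall, centres at least 75 mm apart.
- plane_white: Finger plane (tiny luthier's plane) with a brass body and a white wedge sloping in the slot on top. 60 long (x) x 30 wide (y) x 32 high (z) mm, flat sides to grip across y, 0.15 to 0.27 kg. Origin: centre of its flat sole (underside); z up, x towards the nose. Starts sole down, any yaw, mid-bench among small things at most 45 mm tall, centres at least 75 mm apart.
- iron_red: Look-alike finger plane from another bench: same shape and size (60 x 30 x 32 mm, origin at the centre of its sole, z up, x towards the nose) but with a dark iron body; red wedge. Stays where it lies.
- iron_blue: Look-alike finger plane from another bench: same shape and size (60 x 30 x 32 mm, origin at the centre of its sole, z up, x towards the nose) but with a dark iron body; blue wedge. Stays where it lies. (Also there: a 60 mm high cello scroll, fixed, on the side opposite the tray.)
- felt_red: The red lining of one bay of the tool tray: a fixed square pad 80 x 80 x 3 mm; origin at the centre of its underside, its top 3 mm above that; x, y along the tray's sides, z up. The fixed wooden tray (188 x 188 x 16 mm) has 2 x 2 bays 84 mm square, 89 mm apart, between 5 mm walls rising 8 mm above the pad's top; it lies left or right on the bench, turned a little.
- felt_blue: The blue lining of one bay of the tool tray: a fixed square pad 80 x 80 x 3 mm; origin at the centre of its underside, its top 3 mm above that; x, y along the tray's sides, z up. The fixed wooden tray (188 x 188 x 16 mm) has 2 x 2 bays 84 mm square, 89 mm apart, between 5 mm walls rising 8 mm above the pad's top; it lies left or right on the bench, turned a little.
- felt_green: The green lining of one bay of the tool tray: a fixed square pad 80 x 80 x 3 mm; origin at the centre of its underside, its top 3 mm above that; x, y along the tray's sides, z up. The fixed wooden tray (188 x 188 x 16 mm) has 2 x 2 bays 84 mm square, 89 mm apart, between 5 mm walls rising 8 mm above the pad's top; it lies left or right on the bench, turned a little.
- felt_white: The white lining of one bay of the tool tray: a fixed square pad 80 x 80 x 3 mm; origin at the centre of its underside, its top 3 mm above that; x, y along the tray's sides, z up. The fixed wooden tray (188 x 188 x 16 mm) has 2 x 2 bays 84 mm square, 89 mm apart, between 5 mm walls rising 8 mm above the pad's top; it lies left or right on the bench, turned a little.
Mind the look-alikes: they are no part of the job. Leave any turquoise look-alike of the plane_red alone.

How it is judged:
At the end, for the whole second after the job is handed in: Each brass plane stands on its sole (tilt under 0.15 rad, sole within 8 mm of the lining's underside height) at rest with its centre within 15 mm of the centre of the lining of its wedge's colour; both iron planes are upright and within 20 mm of where they started (horizontal distance between plane_red and felt_red below 0.015 m and z of plane_red in the frame of felt_red between -0.001 and 0.008 m and angle between each of plane_red, plane_blue, plane_green, plane_white, iron_red, iron_blue's own z axis and vertical below 0.15 rad and linear speed of each of plane_red, plane_blue, plane_green, plane_white below 0.02 m/s and angular speed of each of plane_red, plane_blue, plane_green, plane_white below 0.2 rad/s and horizontal distance between plane_blue and felt_blue below 0.015 m and z of plane_blue in the frame of felt_blue between -0.001 and 0.008 m and horizontal distance between plane_green and felt_green below 0.015 m and z of plane_green in the frame of felt_green between -0.001 and 0.008 m and horizontal distance between plane_white and felt_white below 0.015 m and z of plane_white in the frame of felt_white between -0.001 and 0.008 m and distance of each of iron_red, iron_blue from where it was at the start of the episode below 0.02 m); the robot touches nothing.
It fails at once if an iron plane is disturbed (moved over 20 mm) (distance of any of iron_red, iron_blue from where it was at the start of the episode above 0.02 m).
It fails at once if the red-wedged brass plane is dropped (moving faster than 0.7 m/s with its sole less than 30 mm above the bench) (height (world z) of plane_red below 0.03 m and linear speed of plane_red above 0.7 m/s).
It fails at once if the blue-wedged brass plane is dropped (moving faster than 0.7 m/s with its sole less than 30 mm above the bench) (height (world z) of plane_blue below 0.03 m and linear speed of plane_blue above 0.7 m/s).
It fails at once if the green-wedged brass plane is dropped (moving faster than 0.7 m/s with its sole less than 30 mm above the bench) (height (world z) of plane_green below 0.03 m and linear speed of plane_green above 0.7 m/s).
It fails at once if the white-wedged brass plane is dropped (moving faster than 0.7 m/s with its sole less than 30 mm above the bench) (height (world z) of plane_white below 0.03 m and linear speed of plane_white above 0.7 m/s).
It also fails if it takes over 104 s, if anything falls off the work surface, if the arm or the gripper's body presses on something with over 40 N, if the wrist force passes 120 N, or if a joint passes its speed limit or range.

## Working session

There is one attempt and no reset: what is moved stays moved. The work goes in short steps, Python scripts to look and compute and a tool call to move; the robot and the scene stay as the last step left them, time stands still between calls to the robot, and variables do not carry over. Pictures are saved under pics/ and viewed, at most 14 in all, crops included, and the job is handed in when it is done.

Besides the shell and the picture viewer there is one more tool, called after ">>>" as name(argument=value, ...), one argument or row to a line, values as JSON. drive_tool: Moves the arm, as the interface text tells. Its arguments: {"type":"object","properties":{"plan":{"type":"array","items":{"type":"array","items":{"type":"array","items":{"type":"number"}}}},"squeeze":{"type":"number"}},"required":["plan"]}

```bash
mkdir -p pics; ls; python3 - <<'E'
from cell import ctrl
import cv2,numpy as np
o=ctrl.get_obs();print(o)
for n in ["scene","side"]:
    p,d=ctrl.grab_frame(n);i=ctrl.camera_info(n);print(n,i)
    cv2.imwrite(f"pics/{n}0.png",p[:,:,::-1]);np.savez(f"pics/{n}0.npz",p=p,d=d,**i)
E
```

```text
pics
{'time': 0.0, 'qpos': array([ 1.08999699e+00,  2.76571151e-01,  1.50614850e+00, -2.45215388e-05,
        1.36071140e+00, -1.20996558e-01]), 'joint_velocities': array([ 0.00090173, -0.00098853,  0.00045977, -0.00237567, -0.0010808 ,
        0.00044528]), 'joint_torque': array([ 1.34612372e-03, -4.04582262e+01, -2.37230927e+01,  7.04201753e-02,
        3.45555553e-02, -1.68450060e-04]), 'tool_pos': array([0.20218815, 0.5376481 , 0.20461224]), 'tool_rot': array([ 1.78929953e-01,  9.83861386e-01, -8.81454706e-04, -2.60980544e-04]), 'contact_force': array([ 0.81397455, -0.56261142,  0.04271494]), 'torque': array([-0.0018388 ,  0.01447561,  0.0421735 ]), 'grip_force': 0.0, 'gripper_width': 0.09391393332163656}
scene {'fx': 368.2428514105165, 'fy': 368.2428514105165, 'cx': 321.30709520213077, 'cy': 202.4272789253869, 'R': array([[-0.75168827,  0.65951763,  0.00111321],
       [ 0.48359104,  0.55232127, -0.6790294 ],
       [-0.44844671, -0.5098801 , -0.73411023]]), 't': array([ 0.38866392, -0.21457159,  1.16160994])}
side {'fx': 485.85719002264193, 'fy': 485.85719002264193, 'cx': 330.48700616337084, 'cy': 199.3646661788397, 'R': array([[-0.99973668, -0.02133064, -0.00846028],
       [-0.0081278 ,  0.67394163, -0.73873989],
       [ 0.02145954, -0.7384766 , -0.67393753]]), 't': array([0.52097423, 0.06421672, 1.07565351])}
```

View pics/scene0.png

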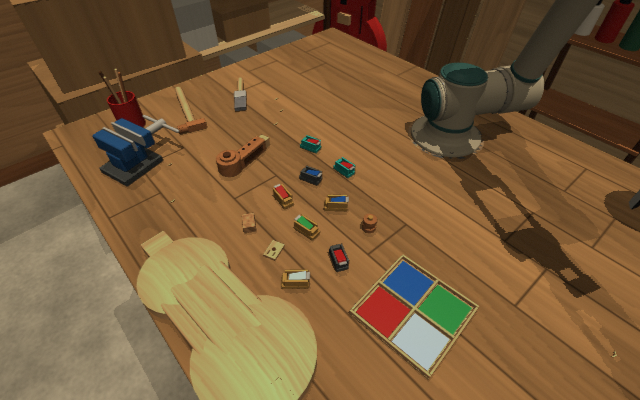

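View pics/side0.png

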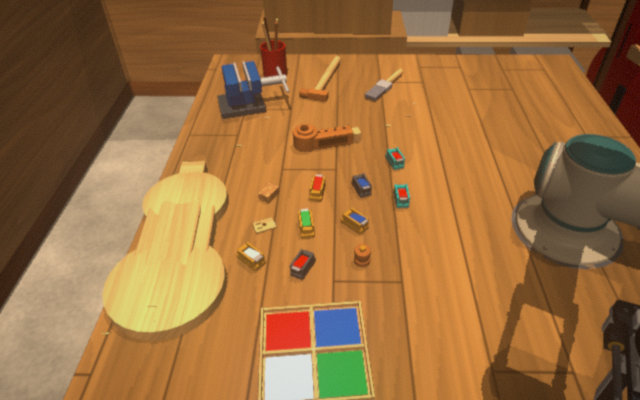

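The brass planes are at these scene pixels: red (283,195), blue (337,202), green (306,226) and white (295,278). The iron ones are blue (311,175) and red (339,257). Two turquoise look-alikes are also there, and the tray is centred near (414,313).

```bash
cat > h.py <<'E'
import numpy as np,cv2
def cloud(d,i):
    v,u=np.mgrid[:400,:640]
    c=np.stack([(u-i['cx'])/i['fx']*d,(v-i['cy'])/i['fy']*d,d],-1)
    return (c-i['t'])@i['R']      # world
def hsvmask(p):
    return cv2.cvtColor(p,cv2.COLOR_RGB2HSV)
E
python3 - <<'E'
from h import *
pts={"scene":dict(red=(283,195),blue=(337,202),green=(306,226),white=(295,278),ironblue=(311,175),ironred=(339,257),turq1=(311,144),turq2=(345,167),knob=(370,222),block=(249,222),bridge=(274,250),fR=(383,312),fB=(409,283),fG=(447,307),fW=(420,341),scroll=(228,160)),
"side":dict(red=(317,186),blue=(356,219),green=(306,221),white=(251,256),ironblue=(362,185),ironred=(302,263),fR=(289,331),fB=(337,327),fG=(343,373),fW=(289,376))}
for n in pts:
    z=np.load(f"pics/{n}0.npz");w=cloud(z['d'],z)
    for k,(u,v) in pts[n].items():
        q=w[v-12:v+13,u-16:u+17].reshape(-1,3); q=q[(q[:,2]>.014)&(q[:,2]<.06)]
        print(n,k,w[v,u].round(3),len(q), q.mean(0).round(3) if len(q) else '',q[:,2].max().round(3) if len(q) else '')
E
```

```text
scene red [ 0.558 -0.103  0.026] 264 [ 0.557 -0.107  0.027] 0.035
scene blue [0.474 0.01  0.031] 275 [0.469 0.004 0.027] 0.036
scene green [0.579 0.015 0.026] 326 [0.577 0.012 0.027] 0.037
scene white [0.687 0.11  0.028] 405 [0.685 0.109 0.027] 0.036
scene ironblue [ 0.459 -0.108  0.031] 226 [ 0.452 -0.117  0.027] 0.035
scene ironred [0.583 0.134 0.033] 310 [0.578 0.128 0.028] 0.037
scene turq1 [ 0.371 -0.212  0.029] 184 [ 0.364 -0.223  0.026] 0.035
scene turq2 [ 0.368 -0.071  0.032] 207 [ 0.36  -0.082  0.027] 0.035
scene knob [0.463 0.112 0.037] 153 [0.458 0.107 0.035] 0.044
scene block [ 0.672 -0.089  0.021] 197 [ 0.672 -0.093  0.021] 0.025
scene bridge [0.671 0.01  0.008] 0  
scene fR [0.596 0.279 0.009] 6 [0.639 0.277 0.016] 0.016
scene fB [0.504 0.271 0.008] 21 [0.538 0.28  0.015] 0.017
scene fG [0.489 0.358 0.009] 5 [0.467 0.363 0.017] 0.019
scene fW [0.587 0.366 0.009] 1 [0.631 0.362 0.016] 0.016
scene scroll [ 0.604 -0.283  0.053] 574 [ 0.594 -0.291  0.041] 0.06
side red [ 0.555 -0.104  0.029] 278 [ 0.555 -0.107  0.027] 0.036
side blue [0.465 0.008 0.031] 348 [0.467 0.003 0.028] 0.038
side green [0.574 0.01  0.026] 326 [0.575 0.012 0.028] 0.037
side white [0.678 0.12  0.034] 378 [0.683 0.108 0.028] 0.037
side ironblue [ 0.449 -0.1    0.036] 257 [ 0.45  -0.118  0.027] 0.037
side ironred [0.575 0.134 0.031] 389 [0.576 0.128 0.028] 0.036
side fR [0.59  0.276 0.01 ] 0  
side fB [0.504 0.265 0.009] 0  
side fG [0.492 0.354 0.008] 0  
side fW [0.583 0.361 0.009] 0
```

```bash
python3 - <<'E'
from h import *
from cell import ctrl
i=ctrl.camera_info("wrist");print(i['fx'],i['R'].round(3),"cam centre",(-i['R'].T@i['t']).round(3))
C=dict(red=(.556,-.107),blue=(.468,.004),green=(.576,.012),white=(.684,.108),ib=(.451,-.117),ir=(.577,.128))
W=[];P=[]
for n in("scene","side"):
    z=np.load(f"pics/{n}0.npz");W.append(cloud(z['d'],z).reshape(-1,3));P.append(z['p'].reshape(-1,3))
for k,c in C.items():
    r=[]
    for w in W+[np.concatenate(W)]:
        q=w[(np.hypot(*(w[:,:2]-c).T)<.045)&(w[:,2]>.012)&(w[:,2]<.05)]
        (a,s,g)=cv2.minAreaRect(q[:,:2].astype(np.float32)*1000)
        if s[0]<s[1]: g+=90
        r.append((np.round(a),np.round(s),round(g%180,1)))
    print(k,r)
for w,p in zip(W,P):
    h=hsvmask(p[None])[0].astype(int)
    b=(np.hypot(w[:,0]-.543,w[:,1]-.318)<.14)&(w[:,2]<.013)
    H,S,V=h.T
    cs=[]
    for nme,m in dict(red=((H<6)|(H>174))&(S>150),blue=(H>100)&(H<125)&(S>120),green=(H>50)&(H<80)&(S>120),white=(S<60)&(V>120)).items():
        q=w[b&m];a,s,g=cv2.minAreaRect(q[:,:2].astype(np.float32)*1000)
        print(nme,len(q),np.median(q,0).round(4),q.mean(0).round(4),np.round(a,1),np.round(s,1),round(g,1))
E
```

```text
315.41789012041716 [[ 0.353  0.936 -0.001]
 [ 0.902 -0.34   0.267]
 [ 0.25  -0.095 -0.964]] cam centre [0.129 0.565 0.385]
red [(array([ 556., -108.]), array([63., 30.]), 83.0), (array([ 555., -110.]), array([68., 30.]), 82.4), (array([ 555., -110.]), array([68., 30.]), 82.5)]
blue [(array([468.,   0.]), array([32., 61.]), 138.0), (array([467.,  -1.]), array([33., 60.]), 135.1), (array([468.,  -0.]), array([35., 61.]), 135.1)]
green [(array([575.,  10.]), array([31., 60.]), 98.6), (array([575.,   8.]), array([30., 65.]), 99.8), (array([576.,   8.]), array([31., 66.]), 98.6)]
white [(array([685., 107.]), array([30., 60.]), 138.6), (array([684., 105.]), array([31., 60.]), 138.8), (array([685., 106.]), array([33., 60.]), 138.8)]
ib [(array([ 450., -121.]), array([32., 60.]), 111.6), (array([ 450., -122.]), array([31., 59.]), 110.9), (array([ 450., -121.]), array([32., 61.]), 111.6)]
ir [(array([576., 126.]), array([59., 30.]), 63.3), (array([576., 124.]), array([60., 30.]), 64.2), (array([576., 125.]), array([62., 31.]), 64.2)]
red 1414 [0.5944 0.2778 0.0075] [0.5939 0.2772 0.0075] [593.  276.1] [79.9 80.2] 6.4
blue 1117 [0.5044 0.2688 0.0075] [0.5039 0.2683 0.0075] [503.1 267.5] [76.1 79. ] 5.6
green 1334 [0.4958 0.3572 0.0076] [0.4951 0.3567 0.0075] [494.2 355.4] [78.4 79.6] 5.9
white 1707 [0.5858 0.3663 0.0075] [0.5851 0.3657 0.0074] [561.1 314.6] [217.7 106.5] 65.3
red 1473 [0.593  0.2741 0.008 ] [0.5929 0.2735 0.008 ] [593.  271.7] [76.8 76.8] 5.8
blue 1432 [0.5049 0.2652 0.008 ] [0.5045 0.2647 0.008 ] [504.5 263.7] [76.5 74.1] 5.8
green 2001 [0.4957 0.3559 0.008 ] [0.4957 0.3553 0.008 ] [495.8 353.6] [78.  80.3] 5.7
white 2182 [0.5818 0.362  0.0078] [0.5804 0.3588 0.0078] [544.5 311.6] [232.3 110.7] 51.5
```

Object poses from the two views agree within about 3 mm. White goes first: I'll turn to 48.7°, then move across.

>>> drive_tool(
  plan=[
    [[0.094, 0, 0, 0, 0, 0, 0.12], [0.094, 0, 0, 0, 0, 0, 0.12], [0.094, 0, 0, 0, 0, 0, 0.12], [0.094, -0.04, 0, 0, 0, 0, 0], [0.094, -0.045, 0, 0, 0, 0, 0], [0.094, -0.045, 0, 0, 0, 0, 0], [0.094, -0.045, 0, 0, 0, 0, 0], [0.094, -0.045, 0, 0, 0, 0, 0]],
  ],
  squeeze=25,
)

```text
time: 0.9
tool_pos: [0.3687, 0.3918, 0.2051]
tool_rot: [0.352, 0.936, -0.0, -0.0]
contact_force: [1.3, -0.5, -0.1]
gripper_width: 0.0936
grip_force: 0.0
```

```bash
cat > g.py <<'E'
import sys,numpy as np
from scipy.spatial.transform import Rotation as Ro
from cell import ctrl
T=dict(red=(.556,-.108,83-90),blue=(.468,0,136-90),green=(.575,.009,99-90),white=(.685,.106,48.7),
 fR=(.594,.2765,None),fB=(.504,.267,None),fG=(.4955,.356,None),fW=(.584,.365,None))
def main(k,z):
    o=ctrl.get_obs();R=Ro.from_quat(o['tool_rot']).as_matrix();x,y,w=T[k]
    yaw=np.degrees(np.arctan2(R[1,1],R[0,1]))
    t=0 if w is None else np.radians((yaw-w+90)%180-90)
    d=np.array([x,y,float(z)])-o['tool_pos']
    R2=R@Ro.from_rotvec([0,0,t]).as_matrix()
    print("t%.1f tcp"%o['time'],o['tool_pos'].round(4),"yaw %.1f tiltz"%yaw,R[:,2].round(3),"F",o['contact_force'].round(1),"w %.4f g %.1f q6 %.2f"%(o['gripper_width'],o['grip_force'],o['qpos'][5]))
    print("turn z %.3f then shift"%t,(R2.T@d).round(4))
if __name__=="__main__": main(*sys.argv[1:3])
E
python3 g.py white 0.12
```

```text
t0.9 tcp [0.3687 0.3918 0.2051] yaw 48.8 tiltz [-0. -0. -1.] F [ 1.3 -0.5 -0.1] w 0.0936 g 0.0 q6 -0.17
turn z 0.001 then shift [-0.4262 -0.0059  0.0851]
```

>>> drive_tool(
  plan=[
    [[0.07, -0.048, -0.001, 0.01, 0, 0, 0], [0.07, -0.048, -0.001, 0.01, 0, 0, 0], [0.07, -0.048, -0.001, 0.01, 0, 0, 0], [0.07, -0.048, -0.001, 0.01, 0, 0, 0], [0.07, -0.048, -0.001, 0.01, 0, 0, 0], [0.07, -0.048, -0.001, 0.01, 0, 0, 0], [0.07, -0.048, 0, 0.01, 0, 0, 0], [0.07, -0.048, 0, 0.01, 0, 0, 0]],
  ],
)

```text
time: 1.7
tool_pos: [0.6536, 0.1339, 0.1245]
tool_rot: [0.352, 0.936, -0.0, -0.0]
contact_force: [0.5, 0.6, -0.4]
gripper_width: 0.07
grip_force: 0.0
```

>>> drive_tool(
  plan=[
    [[0.07, -0.03, 0, 0, 0, 0, 0], [0.07, 0, 0, 0, 0, 0, 0], [0.07, 0, 0, 0, 0, 0, 0]],
  ],
)

```text
time: 2.0
tool_pos: [0.6748, 0.1154, 0.1245]
tool_rot: [0.353, 0.936, -0.0, -0.001]
contact_force: [-0.0, 1.4, 1.0]
gripper_width: 0.0701
grip_force: 0.0
```

```bash
python3 g.py white 0.12; cat > wl.py <<'E'
import sys
from h import *
from cell import ctrl
n=sys.argv[1];i=ctrl.camera_info("wrist");p,d=ctrl.grab_frame("wrist")
cv2.imwrite(f"pics/{n}.png",p[:,:,::-1]);w=cloud(d,i).reshape(-1,3)
for a in sys.argv[2:]:
    c=np.array(eval(a))
    q=w[(np.hypot(*(w[:,:2]-c).T)<.045)&(w[:,2]>.012)&(w[:,2]<.042)&(d.ravel()>0)]
    if len(q)<50: print(a,'few');continue
    e,s,g=cv2.minAreaRect(q[:,:2].astype(np.float32)*1000)
    if s[0]<s[1]: g+=90
    print(a,len(q),np.round(e,1),np.round(s,1),round(g%180,1),"zmax %.3f"%np.percentile(q[:,2],99))
E
python3 wl.py w1 .685,.106
```

```text
t2.0 tcp [0.6748 0.1154 0.1245] yaw 48.7 tiltz [-0.002  0.001 -1.   ] F [-0.   1.4  1. ] w 0.0701 g 0.0 q6 -0.78
turn z -0.000 then shift [-0.0138 -0.0003  0.0044]
.685,.106 1942 [682.9 105.8] [30.  58.9] 138.8 zmax 0.035
```

View pics/w1.png

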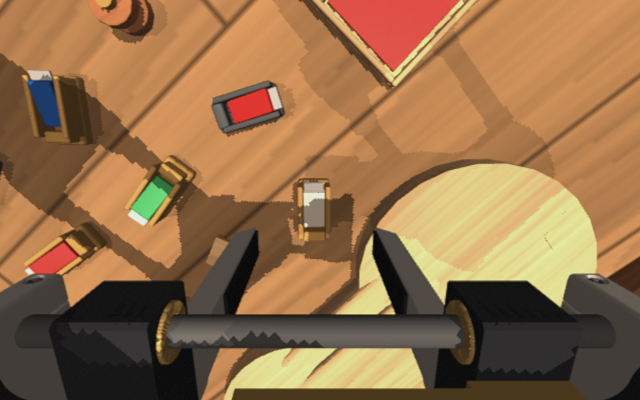

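```bash
sed -i 's/white=(.685,.106/white=(.684,.106/' g.py; python3 g.py white 0.006
```

```text
t2.0 tcp [0.6743 0.1161 0.1249] yaw 48.7 tiltz [-0.002  0.001 -1.   ] F [ 0.   0.  -0.6] w 0.0700 g 0.0 q6 -0.78
turn z 0.001 then shift [-0.0142 -0.0011  0.1189]
```

White's plane is at (313,210), centred between the fingers. The pale violin plate starts near (360,240), so I'll narrow the fingers before going down.

>>> drive_tool(
  plan=[
    [[0.05, -0.014, -0.001, 0, 0, 0, 0], [0.05, 0, 0, 0.02, 0, 0, 0], [0.05, 0, 0, 0.03, 0, 0, 0], [0.05, 0, 0, 0.03, 0, 0, 0], [0.05, 0, 0, 0.025, 0, 0, 0], [0.05, 0, 0, 0.01, 0, 0, 0], [0.05, 0, 0, 0.003, 0, 0, 0], [0.05, 0, 0, 0, 0, 0, 0]],
  ],
)

```text
time: 2.85
tool_pos: [0.6857, 0.1061, 0.0082]
tool_rot: [0.352, 0.936, 0.0, 0.001]
contact_force: [-0.2, -0.1, 1.1]
gripper_width: 0.0501
grip_force: 0.0
```

```bash
python3 g.py white 0.006
```

```text
t2.9 tcp [0.6857 0.1061 0.0082] yaw 48.8 tiltz [ 0.001  0.    -1.   ] F [-0.2 -0.1  1.1] w 0.0501 g 0.0 q6 -0.80
turn z 0.002 then shift [ 0.0012 -0.0012  0.0022]
```

Close, then lift.

>>> drive_tool(
  plan=[
    [[0.02, 0, 0, 0.002, 0, 0, 0], [0.02, 0, 0, 0, 0, 0, 0], [0.02, 0, 0, 0, 0, 0, 0], [0.02, 0, 0, 0, 0, 0, 0], [0.02, 0, 0, -0.01, 0, 0, 0], [0.02, 0, 0, -0.025, 0, 0, 0], [0.02, 0, 0, -0.025, 0, 0, 0], [0.02, 0, 0, -0.01, 0, 0, 0]],
  ],
  squeeze=25,
)

```text
time: 3.65
tool_pos: [0.6868, 0.1061, 0.0784]
tool_rot: [0.352, 0.936, 0.001, 0.002]
contact_force: [0.3, -0.3, -2.1]
gripper_width: 0.0299
grip_force: 25.0
```

```bash
python3 g.py fW 0.09
```

```text
t3.6 tcp [0.6868 0.1061 0.0784] yaw 48.8 tiltz [ 0.005  0.001 -1.   ] F [ 0.3 -0.3 -2.1] w 0.0299 g 25.0 q6 -0.80
turn z 0.000 then shift [ 0.248   0.127  -0.0119]
```

>>> drive_tool(
  plan=[
    [[0.02, 0.02, 0.01, -0.006, 0, 0, 0], [0.02, 0.038, 0.02, -0.006, 0, 0, 0], [0.02, 0.042, 0.022, 0, 0, 0, 0], [0.02, 0.042, 0.022, 0, 0, 0, 0], [0.02, 0.042, 0.022, 0, 0, 0, 0], [0.02, 0.038, 0.019, 0, 0, 0, 0], [0.02, 0.026, 0.012, 0, 0, 0, 0], [0.02, 0, 0, 0, 0, 0, 0]],
  ],
)

```text
time: 4.45
tool_pos: [0.5797, 0.3688, 0.0869]
tool_rot: [0.35, 0.937, 0.0, -0.001]
contact_force: [-0.4, 0.7, -3.2]
gripper_width: 0.03
grip_force: 25.0
```

```bash
python3 g.py fW 0.016; python3 - <<'E'
from h import *
from cell import ctrl
i=ctrl.camera_info("wrist");p,d=ctrl.grab_frame("wrist");cv2.imwrite("pics/w2.png",p[:,:,::-1])
w=cloud(d,i);h=hsvmask(p).astype(int);H,S,V=np.moveaxis(h,-1,0)
for n,m in dict(red=((H<6)|(H>174))&(S>150),blue=(H>100)&(H<125)&(S>120),green=(H>50)&(H<80)&(S>120),white=(S<60)&(V>120)).items():
    q=w[m&(d>0)&(w[...,2]<.012)&(w[...,2]>.004)&(np.hypot(w[...,0]-.543,w[...,1]-.318)<.14)]
    print(n,len(q),np.median(q,0).round(4),(np.percentile(q,[2,98],axis=0)).round(3)[:,:2].tolist())
E
```

```text
t4.5 tcp [0.5797 0.3688 0.0869] yaw 49.0 tiltz [-0.002  0.002 -1.   ] F [-0.4  0.7 -3.2] w 0.0300 g 25.0 q6 -0.39
turn z 0.000 then shift [-0.006  -0.0001  0.0708]
red 2416 [0.5674 0.2816 0.0084] [[0.552, 0.244], [0.619, 0.309]]
blue 7637 [0.5023 0.2672 0.0084] [[0.466, 0.228], [0.542, 0.303]]
green 9512 [0.4934 0.3566 0.0085] [[0.457, 0.317], [0.533, 0.393]]
white 4448 [0.5631 0.3818 0.0085] [[0.502, 0.302], [0.617, 0.404]]
```

View pics/w2.png

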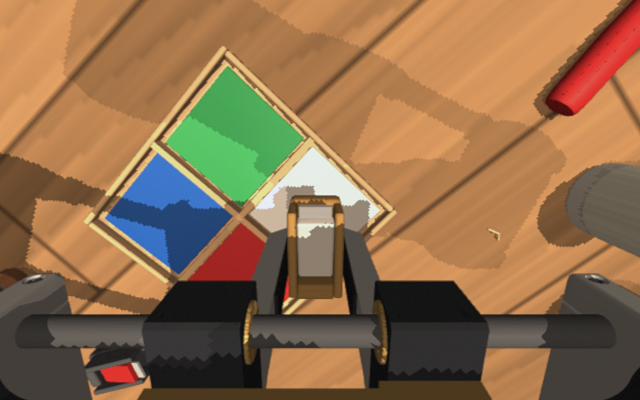

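The white plane is held upright at (315,240), just over the white bay. The green bay is at (232,135) and blue at (170,215), which matches the earlier estimates to 2 mm.

>>> drive_tool(
  plan=[
    [[0.02, -0.006, 0, 0.01, 0, 0, 0], [0.02, 0, 0, 0.025, 0, 0, 0], [0.02, 0, 0, 0.02, 0, 0, 0], [0.02, 0, 0, 0.01, 0, 0, 0], [0.02, 0, 0, 0.004, 0, 0, 0], [0.02, 0, 0, 0.002, 0, 0, 0], [0.02, 0, 0, 0, 0, 0, 0]],
  ],
)

```text
time: 5.2
tool_pos: [0.5876, 0.3606, 0.017]
tool_rot: [0.352, 0.936, 0.0, 0.0]
contact_force: [-0.5, -0.3, -1.4]
gripper_width: 0.0301
grip_force: 25.0
```

```bash
python3 g.py fW 0.015
```

```text
t5.2 tcp [0.5876 0.3606 0.017 ] yaw 48.7 tiltz [ 0.001  0.    -1.   ] F [-0.5 -0.3 -1.4] w 0.0301 g 25.0 q6 -0.40
turn z 0.000 then shift [0.0056 0.0009 0.002 ]
```

>>> drive_tool(
  plan=[
    [[0.02, 0.005, 0, 0, 0, 0, 0], [0.02, 0, 0, 0.002, 0, 0, 0], [0.02, 0, 0, 0.0005, 0, 0, 0], [0.02, 0, 0, 0, 0, 0, 0]],
  ],
)

```text
time: 5.6
tool_pos: [0.583, 0.3645, 0.0145]
tool_rot: [0.352, 0.936, 0.0, 0.0]
contact_force: [-1.2, 0.7, -0.3]
gripper_width: 0.0298
grip_force: 25.0
```

```bash
python3 g.py fW 0.015
```

```text
t5.6 tcp [0.583  0.3645 0.0145] yaw 48.8 tiltz [ 0.     0.001 -1.   ] F [-1.2  0.7 -0.3] w 0.0298 g 25.0 q6 -0.39
turn z 0.000 then shift [-0.0004  0.001  -0.0005]
```

>>> drive_tool(
  plan=[
    [[0.02, 0, 0, 0.0005, 0, 0, 0], [0.034, 0, 0, 0, 0, 0, 0], [0.046, 0, 0, 0, 0, 0, 0], [0.046, 0, 0, 0, 0, 0, 0], [0.046, 0, 0, -0.01, 0, 0, 0], [0.046, 0, 0, -0.03, 0, 0, 0], [0.046, 0, 0, -0.04, 0, 0, 0], [0.046, 0, 0, -0.04, 0, 0, 0]],
  ],
)

```text
time: 6.4
tool_pos: [0.5829, 0.3639, 0.135]
tool_rot: [0.352, 0.936, -0.0, -0.0]
contact_force: [1.1, 0.1, 0.7]
gripper_width: 0.0461
grip_force: 0.0
```

```bash
python3 g.py green 0.12; python3 wl.py w3 .584,.365 .576,.01
```

```text
t6.4 tcp [0.5829 0.3639 0.135 ] yaw 48.8 tiltz [-0. -0. -1.] F [1.1 0.1 0.7] w 0.0461 g 0.0 q6 -0.39
turn z 0.694 then shift [-0.3492 -0.0633  0.0151]
.584,.365 2082 [582.7 364.7] [77.1 78.8] 142.2 zmax 0.042
.576,.01 472 [578.3  30.3] [23.5 42.7] 147.6 zmax 0.033
```

>>> drive_tool(
  plan=[
    [[0.05, 0, 0, 0, 0, 0, 0.139], [0.05, 0, 0, 0, 0, 0, 0.139], [0.05, 0, 0, 0, 0, 0, 0.139], [0.05, 0, 0, 0, 0, 0, 0.139], [0.05, 0, 0, 0, 0, 0, 0.138], [0.05, -0.04, -0.008, 0, 0, 0, 0], [0.05, -0.045, -0.008, 0, 0, 0, 0], [0.05, -0.045, -0.008, 0, 0, 0, 0]],
  ],
)

```text
time: 7.25
tool_pos: [0.5797, 0.2309, 0.1339]
tool_rot: [0.649, 0.761, 0.0, 0.0]
contact_force: [1.1, -0.7, -0.1]
gripper_width: 0.05
grip_force: 0.0
```

>>> drive_tool(
  plan=[
    [[0.05, -0.045, -0.008, 0, 0, 0, 0], [0.05, -0.045, -0.008, 0, 0, 0, 0], [0.05, -0.045, -0.008, 0, 0, 0, 0], [0.05, -0.045, -0.008, 0, 0, 0, 0], [0.05, -0.03, -0.006, 0, 0, 0, 0], [0.05, 0, 0, 0, 0, 0, 0], [0.05, 0, 0, 0, 0, 0, 0]],
  ],
)

```text
time: 7.95
tool_pos: [0.5752, 0.0183, 0.134]
tool_rot: [0.65, 0.76, 0.001, 0.0]
contact_force: [0.1, -0.6, 0.6]
gripper_width: 0.05
grip_force: 0.0
```

```bash
python3 wl.py w4 .576,.01 .577,.128;  python3 g.py green 0.0065
```

```text
.576,.01 2003 [575.    9.6] [30.  61.2] 100.2 zmax 0.035
.577,.128 2616 [575.5 123.8] [61.6 30. ] 65.3 zmax 0.035
t8.0 tcp [0.5752 0.0191 0.1338] yaw 9.0 tiltz [ 0.001  0.001 -1.   ] F [0.  0.2 0.2] w 0.0500 g 0.0 q6 -0.25
turn z -0.001 then shift [-0.0101 -0.0019  0.1273]
```

>>> drive_tool(
  plan=[
    [[0.05, -0.009, -0.002, 0.01, 0, 0, 0], [0.05, 0, 0, 0.03, 0, 0, 0], [0.05, 0, 0, 0.035, 0, 0, 0], [0.05, 0, 0, 0.03, 0, 0, 0], [0.05, 0, 0, 0.015, 0, 0, 0], [0.05, 0, 0, 0.007, 0, 0, 0], [0.05, 0, 0, 0, 0, 0, 0], [0.05, 0, 0, 0, 0, 0, 0]],
  ],
)

```text
time: 8.8
tool_pos: [0.5751, 0.0097, 0.007]
tool_rot: [0.649, 0.761, 0.0, 0.0]
contact_force: [0.9, 0.2, -0.1]
gripper_width: 0.0499
grip_force: 0.0
```

```bash
python3 g.py green 0.0065
```

```text
t8.8 tcp [0.5751 0.0097 0.007 ] yaw 9.0 tiltz [ 0.001 -0.    -1.   ] F [ 0.9  0.2 -0.1] w 0.0499 g 0.0 q6 -0.26
turn z 0.001 then shift [-0.0007 -0.0002  0.0005]
```

>>> drive_tool(
  plan=[
    [[0.02, 0, 0, 0, 0, 0, 0], [0.02, 0, 0, 0, 0, 0, 0], [0.02, 0, 0, 0, 0, 0, 0], [0.02, 0, 0, 0, 0, 0, 0], [0.02, 0, 0, -0.01, 0, 0, 0], [0.02, 0, 0, -0.025, 0, 0, 0], [0.02, 0, 0, -0.03, 0, 0, 0], [0.02, 0, 0, -0.02, 0, 0, 0]],
  ],
)

```text
time: 9.6
tool_pos: [0.5748, 0.0093, 0.0935]
tool_rot: [0.649, 0.76, 0.0, 0.001]
contact_force: [1.0, 0.1, -1.8]
gripper_width: 0.0297
grip_force: 24.9
```

```bash
python3 g.py fG 0.0155
```

```text
t9.6 tcp [0.5748 0.0093 0.0935] yaw 9.0 tiltz [ 0.001 -0.    -1.   ] F [ 1.   0.1 -1.8] w 0.0297 g 24.9 q6 -0.26
turn z 0.000 then shift [ 0.3548 -0.0243  0.0778]
```

>>> drive_tool(
  plan=[
    [[0.02, 0.025, -0.002, 0, 0, 0, 0], [0.02, 0.045, -0.003, 0, 0, 0, 0], [0.02, 0.048, -0.003, 0, 0, 0, 0], [0.02, 0.048, -0.003, 0, 0, 0, 0], [0.02, 0.048, -0.003, 0, 0, 0, 0], [0.02, 0.048, -0.003, 0, 0, 0, 0], [0.02, 0.045, -0.003, 0, 0, 0, 0], [0.02, 0.035, -0.003, 0, 0, 0, 0]],
  ],
)

```text
time: 10.4
tool_pos: [0.497, 0.346, 0.0917]
tool_rot: [0.649, 0.761, 0.0, -0.0]
contact_force: [0.1, -0.3, -2.6]
gripper_width: 0.0303
grip_force: 24.9
```

>>> drive_tool(
  plan=[
    [[0.02, 0.013, -0.001, 0, 0, 0, 0], [0.02, 0, 0, 0.01, 0, 0, 0], [0.02, 0, 0, 0.02, 0, 0, 0], [0.02, 0, 0, 0.02, 0, 0, 0], [0.02, 0, 0, 0, 0, 0, 0], [0.02, 0, 0, 0, 0, 0, 0]],
  ],
)

```text
time: 11.0
tool_pos: [0.4954, 0.3545, 0.041]
tool_rot: [0.65, 0.76, -0.001, -0.0]
contact_force: [-0.6, -0.1, -2.0]
gripper_width: 0.0299
grip_force: 24.9
```

```bash
python3 g.py fG 0.0155
```

```text
t11.0 tcp [0.4954 0.3545 0.041 ] yaw 8.9 tiltz [-0.001 -0.001 -1.   ] F [-0.6 -0.1 -2. ] w 0.0299 g 24.9 q6 0.35
turn z 0.000 then shift [0.0015 0.0004 0.0255]
```

>>> drive_tool(
  plan=[
    [[0.02, 0.001, 0, 0.01, 0, 0, 0], [0.02, 0, 0, 0.01, 0, 0, 0], [0.02, 0, 0, 0.004, 0, 0, 0], [0.02, 0, 0, 0.0015, 0, 0, 0], [0.02, 0, 0, 0, 0, 0, 0], [0.02, 0, 0, 0, 0, 0, 0]],
  ],
)

```text
time: 11.6
tool_pos: [0.4953, 0.3575, 0.0162]
tool_rot: [0.649, 0.76, 0.0, 0.0]
contact_force: [-0.6, 0.4, -2.2]
gripper_width: 0.03
grip_force: 24.9
```

>>> drive_tool(
  plan=[
    [[0.02, 0, 0, 0.001, 0, 0, 0], [0.02, 0, 0, 0.0008, 0, 0, 0], [0.034, 0, 0, 0, 0, 0, 0], [0.046, 0, 0, 0, 0, 0, 0], [0.046, 0, 0, 0, 0, 0, 0], [0.046, 0, 0, -0.03, 0, 0, 0], [0.046, 0, 0, -0.045, 0, 0, 0], [0.046, 0, 0, -0.045, 0, 0, 0]],
  ],
)

```text
time: 12.4
tool_pos: [0.4946, 0.3569, 0.1348]
tool_rot: [0.649, 0.76, -0.001, -0.0]
contact_force: [0.7, -0.5, 0.4]
gripper_width: 0.0461
grip_force: 0.0
```

```bash
python3 g.py red 0.12; python3 wl.py w5 .4955,.356
```

```text
t12.4 tcp [0.4946 0.3569 0.1348] yaw 9.0 tiltz [-0.002 -0.001 -1.   ] F [ 0.7 -0.5  0.4] w 0.0461 g 0.0 q6 0.35
turn z 0.279 then shift [-0.454   0.1176  0.0151]
.4955,.356 2362 [497.  353.7] [81.3 77.9] 55.1 zmax 0.042
```

Red: turn, then about 0.47 m across.

>>> drive_tool(
  plan=[
    [[0.05, 0, 0, 0, 0, 0, 0.14], [0.05, 0, 0, 0, 0, 0, 0.139], [0.05, -0.035, 0.009, 0, 0, 0, 0], [0.05, -0.046, 0.012, 0, 0, 0, 0], [0.05, -0.046, 0.012, 0, 0, 0, 0], [0.05, -0.046, 0.012, 0, 0, 0, 0], [0.05, -0.046, 0.012, 0, 0, 0, 0], [0.05, -0.046, 0.012, 0, 0, 0, 0]],
  ],
)

```text
time: 13.25
tool_pos: [0.5314, 0.084, 0.1341]
tool_rot: [0.749, 0.663, 0.0, 0.0]
contact_force: [0.4, 0.8, -0.4]
gripper_width: 0.05
grip_force: 0.0
```

>>> drive_tool(
  plan=[
    [[0.05, -0.046, 0.012, 0, 0, 0, 0], [0.05, -0.046, 0.012, 0, 0, 0, 0], [0.05, -0.046, 0.012, 0, 0, 0, 0], [0.05, -0.04, 0.01, 0, 0, 0, 0], [0.05, 0, 0, 0, 0, 0, 0], [0.05, 0, 0, 0, 0, 0, 0]],
  ],
)

```text
time: 13.85
tool_pos: [0.5551, -0.0971, 0.1338]
tool_rot: [0.75, 0.662, 0.0, -0.001]
contact_force: [-1.3, 1.1, -1.0]
gripper_width: 0.05
grip_force: 0.0
```

```bash
python3 wl.py w6 .556,-.108 .468,0 .45,-.121;  python3 g.py red 0.007
```

```text
.556,-.108 2024 [ 555.3 -110.3] [61.9 29.9] 83.2 zmax 0.035
.468,0 2766 [467.9  -1.4] [30.1 61.6] 136.8 zmax 0.036
.45,-.121 2122 [ 450.1 -122.5] [30.9 60.8] 110.4 zmax 0.035
t13.9 tcp [ 0.5549 -0.096   0.1338] yaw -7.0 tiltz [-0.001  0.001 -1.   ] F [-0.  -0.2  0.3] w 0.0502 g 0.0 q6 -0.17
turn z -0.001 then shift [-0.0119  0.0027  0.1268]
```

View pics/w6.png

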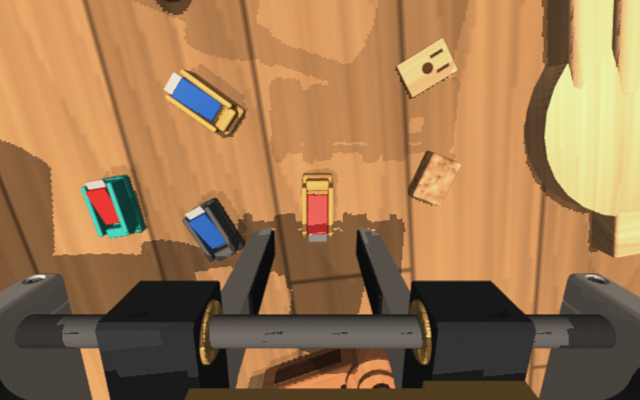

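The brass red-wedged plane is at (317,205), between the fingers. The dark iron blue one at (212,230) is clear of them, and brass blue is at (203,102).

>>> drive_tool(
  plan=[
    [[0.05, -0.013, 0.002, 0.01, 0, 0, 0], [0.05, 0, 0, 0.03, 0, 0, 0], [0.05, 0, 0, 0.035, 0, 0, 0], [0.05, 0, 0, 0.03, 0, 0, 0], [0.05, 0, 0, 0.015, 0, 0, 0], [0.05, 0, 0, 0.0065, 0, 0, 0], [0.05, 0, 0, 0, 0, 0, 0], [0.05, 0, 0, 0, 0, 0, 0]],
  ],
)

```text
time: 14.7
tool_pos: [0.5564, -0.1094, 0.0083]
tool_rot: [0.749, 0.663, 0.0, 0.001]
contact_force: [0.9, 0.1, 1.1]
gripper_width: 0.0502
grip_force: 0.0
```

```bash
python3 g.py red 0.007
```

```text
t14.7 tcp [ 0.5564 -0.1094  0.0083] yaw -6.9 tiltz [ 0.001 -0.    -1.   ] F [0.9 0.1 1.1] w 0.0502 g 0.0 q6 -0.20
turn z 0.001 then shift [ 0.0014 -0.0006  0.0013]
```

>>> drive_tool(
  plan=[
    [[0.02, 0, 0, 0, 0, 0, 0], [0.02, 0, 0, 0, 0, 0, 0], [0.02, 0, 0, 0, 0, 0, 0], [0.02, 0, 0, 0, 0, 0, 0], [0.02, 0, 0, -0.01, 0, 0, 0], [0.02, 0, 0, -0.025, 0, 0, 0], [0.02, 0, 0, -0.03, 0, 0, 0], [0.02, 0, 0, -0.02, 0, 0, 0]],
  ],
)

```text
time: 15.5
tool_pos: [0.5563, -0.1098, 0.0948]
tool_rot: [0.749, 0.663, 0.001, 0.001]
contact_force: [-0.0, -0.4, -1.7]
gripper_width: 0.03
grip_force: 25.0
```

```bash
python3 g.py fR 0.0155
```

```text
t15.5 tcp [ 0.5563 -0.1098  0.0948] yaw -7.0 tiltz [ 0.002 -0.    -1.   ] F [-0.  -0.4 -1.7] w 0.0300 g 25.0 q6 -0.20
turn z 0.000 then shift [ 0.388  -0.0098  0.0792]
```

>>> drive_tool(
  plan=[
    [[0.02, 0.03, -0.001, 0, 0, 0, 0], [0.02, 0.046, -0.001, 0, 0, 0, 0], [0.02, 0.049, -0.001, 0, 0, 0, 0], [0.02, 0.049, -0.001, 0, 0, 0, 0], [0.02, 0.049, -0.001, 0, 0, 0, 0], [0.02, 0.049, -0.001, 0, 0, 0, 0], [0.02, 0.049, -0.001, 0, 0, 0, 0], [0.02, 0.04, -0.001, 0, 0, 0, 0]],
  ],
)

```text
time: 16.3
tool_pos: [0.5915, 0.2525, 0.093]
tool_rot: [0.749, 0.663, 0.0, -0.0]
contact_force: [0.4, -0.3, -1.6]
gripper_width: 0.03
grip_force: 25.0
```

>>> drive_tool(
  plan=[
    [[0.02, 0.025, -0.002, 0, 0, 0, 0], [0.02, 0, 0, 0.01, 0, 0, 0], [0.02, 0, 0, 0.02, 0, 0, 0], [0.02, 0, 0, 0.02, 0, 0, 0], [0.02, 0, 0, 0, 0, 0, 0], [0.02, 0, 0, 0, 0, 0, 0]],
  ],
)

```text
time: 16.9
tool_pos: [0.5925, 0.2738, 0.0425]
tool_rot: [0.749, 0.662, -0.001, -0.0]
contact_force: [-0.1, 0.5, -0.9]
gripper_width: 0.03
grip_force: 25.0
```

```bash
python3 g.py fR 0.0165
```

```text
t16.9 tcp [0.5925 0.2738 0.0425] yaw -7.0 tiltz [-0.001 -0.001 -1.   ] F [-0.1  0.5 -0.9] w 0.0300 g 25.0 q6 0.45
turn z 0.000 then shift [0.0029 0.0012 0.026 ]
```

>>> drive_tool(
  plan=[
    [[0.02, 0.002, 0.001, 0.01, 0, 0, 0], [0.02, 0, 0, 0.01, 0, 0, 0], [0.02, 0, 0, 0.004, 0, 0, 0], [0.02, 0, 0, 0.0015, 0, 0, 0], [0.02, 0, 0, 0, 0, 0, 0], [0.02, 0, 0, 0, 0, 0, 0]],
  ],
)

```text
time: 17.5
tool_pos: [0.5943, 0.2767, 0.0174]
tool_rot: [0.749, 0.663, 0.0, 0.0]
contact_force: [0.3, -0.8, -1.4]
gripper_width: 0.0299
grip_force: 25.0
```

>>> drive_tool(
  plan=[
    [[0.02, 0, 0, 0.001, 0, 0, 0], [0.02, 0, 0, 0.0005, 0, 0, 0], [0.034, 0, 0, 0, 0, 0, 0], [0.046, 0, 0, 0, 0, 0, 0], [0.046, 0, 0, 0, 0, 0, 0], [0.046, 0, 0, -0.03, 0, 0, 0], [0.046, 0, 0, -0.045, 0, 0, 0], [0.046, 0, 0, -0.045, 0, 0, 0]],
  ],
)

```text
time: 18.3
tool_pos: [0.5934, 0.2764, 0.1362]
tool_rot: [0.749, 0.663, -0.001, -0.0]
contact_force: [0.3, 0.1, -0.1]
gripper_width: 0.046
grip_force: 0.0
```

```bash
python3 g.py blue 0.12
```

```text
t18.3 tcp [0.5934 0.2764 0.1362] yaw -7.0 tiltz [-0.002 -0.001 -1.   ] F [ 0.3  0.1 -0.1] w 0.0460 g 0.0 q6 0.45
turn z -0.925 then shift [-0.1018 -0.2859  0.0166]
```

>>> drive_tool(
  plan=[
    [[0.05, 0, 0, 0, 0, 0, -0.133], [0.05, 0, 0, 0, 0, 0, -0.133], [0.05, 0, 0, 0, 0, 0, -0.133], [0.05, 0, 0, 0, 0, 0, -0.133], [0.05, 0, 0, 0, 0, 0, -0.133], [0.05, 0, 0, 0, 0, 0, -0.133], [0.05, 0, 0, 0, 0, 0, -0.133], [0.05, -0.015, -0.04, 0, 0, 0, 0]],
  ],
)

```text
time: 19.1
tool_pos: [0.5793, 0.2403, 0.1353]
tool_rot: [0.369, 0.929, 0.002, 0.001]
contact_force: [-0.5, -1.6, 0.1]
gripper_width: 0.0503
grip_force: 0.0
```

>>> drive_tool(
  plan=[
    [[0.05, -0.015, -0.042, 0, 0, 0, 0], [0.05, -0.015, -0.042, 0, 0, 0, 0], [0.05, -0.015, -0.042, 0, 0, 0, 0], [0.05, -0.015, -0.042, 0, 0, 0, 0], [0.05, -0.015, -0.042, 0, 0, 0, 0], [0.05, -0.01, -0.032, 0, 0, 0, 0], [0.05, 0, 0, 0, 0, 0, 0], [0.05, 0, 0, 0, 0, 0, 0]],
  ],
)

```text
time: 19.9
tool_pos: [0.4719, 0.0032, 0.136]
tool_rot: [0.373, 0.928, 0.0, 0.0]
contact_force: [0.2, 0.5, -0.7]
gripper_width: 0.0505
grip_force: 0.0
```

```bash
python3 wl.py w7 .468,0; python3 g.py blue 0.007
```

```text
.468,0 1851 [467.1  -1.1] [29.9 60.8] 136.8 zmax 0.035
t19.9 tcp [0.4723 0.0038 0.1359] yaw 46.3 tiltz [ 0.001  0.001 -1.   ] F [0.1 0.5 0.5] w 0.0502 g 0.0 q6 -0.95
turn z 0.005 then shift [ 0.0005 -0.0059  0.1289]
```

>>> drive_tool(
  plan=[
    [[0.05, 0, -0.006, 0.012, 0, 0, 0], [0.05, 0, 0, 0.03, 0, 0, 0], [0.05, 0, 0, 0.035, 0, 0, 0], [0.05, 0, 0, 0.03, 0, 0, 0], [0.05, 0, 0, 0.015, 0, 0, 0], [0.05, 0, 0, 0.007, 0, 0, 0], [0.05, 0, 0, 0, 0, 0, 0], [0.05, 0, 0, 0, 0, 0, 0]],
  ],
)

```text
time: 20.75
tool_pos: [0.4686, -0.0004, 0.0072]
tool_rot: [0.371, 0.929, 0.0, 0.001]
contact_force: [0.4, 0.8, 1.2]
gripper_width: 0.0502
grip_force: 0.0
```

```bash
python3 g.py blue 0.007
```

```text
t20.8 tcp [ 4.686e-01 -4.000e-04  7.200e-03] yaw 46.4 tiltz [ 0.001 -0.    -1.   ] F [0.4 0.8 1.2] w 0.0502 g 0.0 q6 -0.96
turn z 0.007 then shift [ 0.0007 -0.0002  0.0002]
```

>>> drive_tool(
  plan=[
    [[0.02, 0, 0, 0, 0, 0, 0], [0.02, 0, 0, 0, 0, 0, 0], [0.02, 0, 0, 0, 0, 0, 0], [0.02, 0, 0, 0, 0, 0, 0], [0.02, 0, 0, -0.01, 0, 0, 0], [0.02, 0, 0, -0.025, 0, 0, 0], [0.02, 0, 0, -0.03, 0, 0, 0], [0.02, 0, 0, -0.02, 0, 0, 0]],
  ],
)

```text
time: 21.55
tool_pos: [0.468, -0.0009, 0.0937]
tool_rot: [0.372, 0.928, 0.0, 0.001]
contact_force: [0.3, -0.7, -2.2]
gripper_width: 0.0297
grip_force: 25.0
```

```bash
python3 g.py fB 0.0165
```

```text
t21.6 tcp [ 0.468  -0.0009  0.0937] yaw 46.3 tiltz [ 0.002 -0.    -1.   ] F [ 0.3 -0.7 -2.2] w 0.0297 g 25.0 q6 -0.96
turn z 0.000 then shift [0.159  0.2185 0.0772]
```

>>> drive_tool(
  plan=[
    [[0.02, 0.016, 0.022, 0, 0, 0, 0], [0.02, 0.027, 0.037, 0, 0, 0, 0], [0.02, 0.027, 0.037, 0, 0, 0, 0], [0.02, 0.027, 0.037, 0, 0, 0, 0], [0.02, 0.027, 0.037, 0, 0, 0, 0], [0.02, 0.022, 0.031, 0, 0, 0, 0], [0.02, 0.013, 0.0175, 0, 0, 0, 0], [0.02, 0, 0, 0, 0, 0, 0]],
  ],
)

```text
time: 22.35
tool_pos: [0.5035, 0.27, 0.0918]
tool_rot: [0.37, 0.929, 0.001, -0.0]
contact_force: [-1.2, -1.4, -2.2]
gripper_width: 0.0295
grip_force: 25.0
```

>>> drive_tool(
  plan=[
    [[0.02, 0, 0, 0.01, 0, 0, 0], [0.02, 0, 0, 0.02, 0, 0, 0], [0.02, 0, 0, 0.02, 0, 0, 0], [0.02, 0, 0, 0, 0, 0, 0], [0.02, 0, 0, 0, 0, 0, 0]],
  ],
)

```text
time: 22.85
tool_pos: [0.5028, 0.2657, 0.0414]
tool_rot: [0.372, 0.928, -0.001, -0.001]
contact_force: [-0.8, -0.4, -2.4]
gripper_width: 0.03
grip_force: 25.0
```

```bash
python3 g.py fB 0.0165
```

```text
t22.9 tcp [0.5028 0.2657 0.0414] yaw 46.3 tiltz [-0.002 -0.001 -1.   ] F [-0.8 -0.4 -2.4] w 0.0300 g 25.0 q6 -0.44
turn z 0.000 then shift [0.     0.0018 0.0249]
```

>>> drive_tool(
  plan=[
    [[0.02, 0, 0.001, 0.01, 0, 0, 0], [0.02, 0, 0, 0.01, 0, 0, 0], [0.02, 0, 0, 0.004, 0, 0, 0], [0.02, 0, 0, 0.001, 0, 0, 0], [0.02, 0, 0, 0, 0, 0, 0], [0.02, 0, 0, 0, 0, 0, 0]],
  ],
)

```text
time: 23.45
tool_pos: [0.5043, 0.2679, 0.0169]
tool_rot: [0.372, 0.928, 0.0, 0.0]
contact_force: [-0.0, 0.5, -0.9]
gripper_width: 0.0297
grip_force: 25.0
```

>>> drive_tool(
  plan=[
    [[0.02, 0, 0, 0.001, 0, 0, 0], [0.02, 0, 0, 0.001, 0, 0, 0], [0.034, 0, 0, 0, 0, 0, 0], [0.046, 0, 0, 0, 0, 0, 0], [0.046, 0, 0, 0, 0, 0, 0], [0.046, 0, 0, -0.03, 0, 0, 0], [0.046, 0, 0, -0.045, 0, 0, 0], [0.046, 0, 0, -0.045, 0, 0, 0]],
  ],
)

```text
time: 24.25
tool_pos: [0.5034, 0.2675, 0.1354]
tool_rot: [0.372, 0.928, -0.001, -0.001]
contact_force: [0.5, 0.1, 0.4]
gripper_width: 0.0464
grip_force: 0.0
```

>>> drive_tool(
  plan=[
    [[0.046, 0, -0.02, -0.03, 0, 0, 0], [0.046, 0, -0.04, -0.02, 0, 0, 0], [0.046, 0, -0.045, 0, 0, 0, 0], [0.046, 0, -0.045, 0, 0, 0, 0], [0.046, 0, -0.045, 0, 0, 0, 0], [0.046, 0, -0.03, 0, 0, 0, 0], [0.046, 0, 0, 0, 0, 0, 0], [0.046, 0, 0, 0, 0, 0, 0]],
  ],
)

```text
time: 25.05
tool_pos: [0.3492, 0.105, 0.1851]
tool_rot: [0.372, 0.928, 0.001, 0.001]
contact_force: [0.7, 1.4, 0.6]
gripper_width: 0.0463
grip_force: 0.0
```

```bash
python3 - <<'E'
from h import *
from cell import ctrl
W=[]
for n in["scene","side"]:
    p,d=ctrl.grab_frame(n);i=ctrl.camera_info(n);W.append(cloud(d,i).reshape(-1,3))
    c=p[200:400,260:520] if n=="scene" else p[140:400,220:440]
    cv2.imwrite(f"pics/{n}1.png",cv2.resize(c[:,:,::-1],None,fx=2.3,fy=2.3,interpolation=cv2.INTER_CUBIC))
for k,c in dict(fR=(.594,.2765),fB=(.504,.267),fG=(.4955,.356),fW=(.584,.365),ib=(.451,-.120),ir=(.577,.126)).items():
    for w in W:
        q=w[(np.hypot(*(w[:,:2]-c).T)<.042)&(w[:,2]>.021)&(w[:,2]<.06)]
        e,s,g=cv2.minAreaRect(q[:,:2].astype(np.float32)*1000);print(k,len(q),np.round(e),np.round(s),"zmax %.3f"%np.percentile(q[:,2],99))
E
```

```text
fR 509 [595. 277.] [61. 31.] zmax 0.042
fR 597 [594. 275.] [62. 30.] zmax 0.043
fB 459 [504. 269.] [31. 61.] zmax 0.043
fB 585 [504. 268.] [31. 61.] zmax 0.043
fG 521 [496. 358.] [33. 60.] zmax 0.042
fG 699 [496. 357.] [30. 64.] zmax 0.043
fW 585 [583. 367.] [30. 61.] zmax 0.042
fW 694 [582. 364.] [31. 59.] zmax 0.043
ib 189 [ 450. -120.] [33. 59.] zmax 0.035
ib 215 [ 450. -122.] [31. 57.] zmax 0.036
ir 283 [576. 126.] [58. 31.] zmax 0.035
ir 348 [576. 125.] [60. 32.] zmax 0.035
```

View pics/scene1.png

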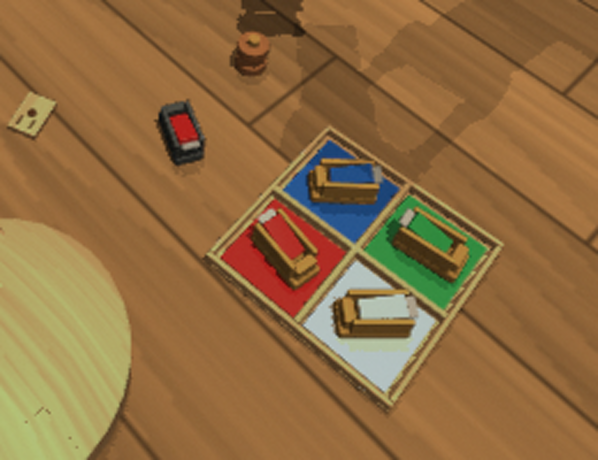

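View pics/side1.png

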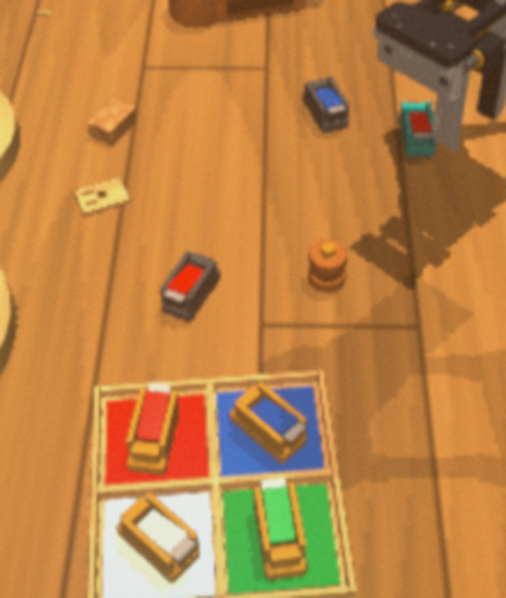

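All four brass planes stand upright within about 3 mm of the middle of their matching bays (scene crop: blue (345,182), red (285,245), green (430,242), white (375,313)). The iron planes haven't moved.

```bash
python3 -c "
from cell import ctrl
print(ctrl.close_job())"
```

```text
the job is handed in; nothing more can be done
None
```

The job is handed in: all four brass planes stand on their soles within about 3 mm of the centre of their matching linings, the iron planes haven't moved measurably, and the arm finished at about 25 s of the 104 s allowed; no verdict came back.

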